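Open the spindle sander's guard gate and hold it

TASK

To get at the sanding drum, press the recessed lock-release button with the release pin and stand the pin back in its block. Then squeeze the catch with the round ears fully together, after it the one with the square ears, take the gate by its upright post and swing it past the detent until it stands nearly square to its frame. The gate springs back, so finish while still holding it wide open by the post, without letting go; leave the other things on the bench where they are.

Things in the scene. Friction and masses are not known exactly. Their poses are not given: they have to be found in the camera images.
- guard: Spindle sander with its guard frame, bolted down: grey base plate 340 x 360 mm, 12 mm thick, with a low upright sanding drum behind a steel top bar (50 mm deep, top face at height 135 mm). Origin on the work surface under the middle of the shut gate; its x axis points square from the gate back over the drum (away from the robot), y along the shut gate towards the hinge, z up. Fixed, but its place and yaw vary.
- button_top (a point): Centre of the top face of the small lock-release button (14 mm across), 10 mm deep in a round 17 mm hole in the top of the grey lock housing (60 x 55 mm, top at height 135 mm) at the free-end side of the gate. Unpressed it lies at height 125 mm. Too narrow for a finger.
- lock_button (a joint): Button travel in m: 0 out, 0.005 fully in, at 3.75 N (1.25 N to start). It springs back out. Pressed counts from 0.0035.
- pin_grip (a point): Centre of the handle of the loose release pin: a wooden handle 18 mm across and 60 mm long with a 6 mm steel pin 45 mm long below it, 50 g or so. It stands upright, pin down, in its wooden block. The tip lies 75 mm below this point along the pin's axis (its z axis points up the handle).
- pin_tip (a point): Lower end of the release pin's steel pin; 75 mm below the handle's centre.
- pin_block: Wooden block 60 x 70 x 55 mm that holds the release pin, fixed. Origin under its centre; one 13 mm hole in the middle of its top, 50 mm deep. The pin stands in it with the handle's lower end on the block's top (its tip 10 mm above the work surface, handle centre 85 mm above).
- round_catch: The catch with two ROUND ears, fixed on the top bar (base plate 44 x 72 x 4 mm). Origin under its centre, at height 135 mm; axes like the guard's. Which catch sits nearer the hinge varies; the catches are 140 mm apart along y.
- round_catch_mid (a point): Point midway between the two round ears (upright 18 mm steel cylinders 40 mm tall), 28 mm above the top bar; the ears' tops are 16 mm higher and the base plate they stand on 24 mm lower. The ears stand side by side along the guard's y: 52 mm over their outer faces at rest, 34 mm when squeezed fully together.
- round_catch_l (a joint): Travel in m of each ear of the round catch towards the middle: 0 shut, 0.009 fully squeezed; both ears move together. About 5 N moves them and friction leaves them where they are let go. The nose is clear of the gate from 0.007.
- square_catch: The catch with two SQUARE ears, otherwise like the round catch.
- square_catch_mid (a point): Point midway between the two square ears (20 mm along x, 18 mm along y, 40 mm tall); all heights and widths as for the round catch.
- square_catch_l (a joint): Travel in m of each ear of the square catch: 0 shut, 0.009 fully squeezed; as for the round catch.
- post_grip (a point): Grip point of the gate's pull: an upright round steel post 16 mm across and 50 mm tall on the gate's top, 140 mm from the hinge. The point is on its axis at height 165 mm, 30 mm above the gate's top edge (135 mm) and 20 mm below the post's top. Shut, it stands 37 mm nearer the robot than the line of the catches, midway between them along y.
- pull_post: The same pull post; origin at its foot on the gate's top edge (height 135 mm). It also spins freely about its own upright axis, so the gripper need not turn with the gate.
- gate_hinge (a point): Point on the gate's vertical hinge axis, at height 165 mm.
- gate (a joint): Gate angle in rad: 0 shut, 1.57 its stop, square to the frame. The gate (250 mm long, 16 mm thick, lower edge 35 mm above the work surface) opens towards the robot: at angle a the post stands from the hinge at -140 sin(a) mm along the guard's x and -140 cos(a) mm along its y. A spring closes it (0.1 N m shut, 0.41 N m at 1.57) and a sprung detent between about 0.43 and 0.67 rad adds about 0.7 N m. Let go, it swings back.
- glue: White glue bottle, 60 mm across, 170 mm tall. A bystander; origin under its centre.
- tub: White tub, 90 mm across, 90 mm tall. A bystander; origin under its centre.
- tape: Roll of grey tape, 96 mm across, 24 mm high. A bystander; origin under its centre.
- lath: Loose lath 30 x 140 x 12 mm on the bench before the gate, low enough for the gate to pass over. A bystander; origin under its centre.
- sleeve: Spare sanding sleeve standing on end, 50 mm across, 90 mm tall. A bystander; origin under its centre.
- sanding_block: Cork sanding block 65 x 110 x 22 mm. A bystander; origin under its centre.
- can: Can, 66 mm across, 150 mm tall. A bystander; origin under its centre.
- pin: The release pin itself; origin at its tip.
Mind the look-alikes: they are no part of the job. Leave any red look-alike of the pin_block alone.

How it is judged (in metres and radians):
On the way, in this order (a step that is already met when the one before it is completed fails the run):
1. the recessed lock-release button is pressed in with the tip of the release pin (value of joint lock_button above 0.0035 m and distance between pin_tip and button_top below 0.01 m), for 0.1 s.
2. the release pin stands back in its block, let go (horizontal distance between pin_tip and pin_block below 0.01 m and z of pin_tip in the frame of pin_block below 0.016 m and angle between pin_tip's own z axis and vertical below 0.2 rad and contact force between the fingers and pin below 0.1 N), for 0.2 s.
3. the round-eared catch is squeezed until its nose is clear (value of joint round_catch_l above 0.007 m and contact force between the fingers and round_catch above 2 N), for 0.1 s.
4. the square-eared catch is squeezed until its nose is clear (value of joint square_catch_l above 0.007 m and contact force between the fingers and square_catch above 2 N), for 0.1 s.
5. the gate is swung past its detent by its post (value of joint gate above 0.75 rad and contact force between the fingers and pull_post above 1 N), for 0.1 s.
At the end, for the whole second after the job is handed in: Gate held past 1.25 rad (72 degrees), slower than 0.15 rad/s, fingers on its post with over 1 N; both catches drawn over 7 mm; the pin stands in its block (tip within 10 mm of the middle, under 16 mm high, tilt under 0.2 rad) (value of joint gate above 1.25 rad and velocity of joint gate between -0.15 and 0.15 rad/s and contact force between the fingers and pull_post above 1 N and value of joint each of round_catch_l, square_catch_l above 0.007 m and horizontal distance between pin_tip and pin_block below 0.01 m and z of pin_tip in the frame of pin_block below 0.016 m and angle between pin_tip's own z axis and vertical below 0.2 rad); the arm keeps its last pose, push and grip.
It fails at once if one of the seven bystanders on the bench is moved by more than 30 mm (distance of any of glue, tub, tape, lath, sleeve, sanding_block, can from where it was at the start of the episode above 0.03 m).
It also fails if it takes over 72 s, if anything falls off the work surface, if the arm or the gripper's body presses on something with over 40 N, if the wrist force passes 120 N, or if a joint passes its speed limit or range.

ROBOT

A 6-joint arm with a two-finger parallel gripper is mounted at the origin on the work surface. World frame = base frame: x ahead of the robot, y to its left, z up, the work surface at z = 0. Lengths are in mm, angles in rad, forces in N, time in s.
With the tool pointing down it reaches from about 275 to 750 mm from the base axis. Payload 10.2 kg.
Tool frame: the origin (TCP) lies at the very end of the fingers, on their centre line; the grasp point (between the pads) lies 19 mm behind it (ctrl.hold_point_z is the distance from the TCP to the grasp point, in mm); z points along the fingers, y is the direction in which the jaws open and shut (so a half turn about z gives the same grasp; the last joint's range is limited). The gripper opens to 85 mm and grips with 20 to 120 N. Pads are 22 mm wide; open, the fingers measure 114 mm over their backs; the gripper's body (76 mm by 85 mm) begins 54 mm behind the grasp point. The pads swing forward as they close: fully open they stand 13 mm farther back than shut.
Start: joints at [1.016, 0.313, 1.498, -0, 1.331, -0.223], TCP at [171.029, 496.367, 231.294] pointing down, gripper open.
Joint ranges: [-2.94, 2.94], [-0.97, 2.17], [0.19, 2.56], [-1.23, 4.37], [0.02, 3.11], [-2.88, 2.88]. Speed limits (rad/s): [2.39, 2.39, 3.01, 3.14, 3.14, 3.14].

INTERFACE

Orientations are given as a unit quaternion [w, x, y, z].
In Python, from rig import readout, cams, workorder, spotter, ctrl gives the robot as it stands.
- The arm moves only by the tool step_arm, never from a script. Its argument "plan" is text: rows parted by semicolons, each of 5 numbers parted by spaces: the shift along the tool's x, y, z in cm, then the turn about the tool's z in degrees, then the opening in per cent of the stroke, from 0 (shut) to 100 (fully open). In form: x y z twist gripper; .... A call has 1 to 10 rows; each row is the pose to reach, as a shift and turn from the pose commanded when the call began, along the tool's axes at that moment; what a row does not reach only later rows make up. A row lasts 1/10 s, in which the tool goes at most 50 mm and 8.59 degrees, less where a joint would pass 70% of its speed; a pose out of reach is approached as far as the arm can. A call with a gripper value outside its range is refused whole. The fingers move at their own pace and stop on an object; "grip_force" is the grip in N (left out, the last holds). Time passes only in rows, so rows that repeat a pose let the fingers close. It gives the time, the measured TCP pose, the force and the opening at its end, in the units of the state.
- readout.sense(): the state, without advancing time (a new reading comes with each control period).
- cams.capture(name): name is "scene" or "top" or "wrist"; returns (picture, depth): 420x560x3 uint8, red, green, blue; 420x560 float32, mm along the optical axis (not along the pixel's ray), 0 where there is no reading.
- cams.camera_info(name): a dict with "vfov" (degrees; the focal length in pixels is half the picture's height over the tangent of half this angle, whatever the lens; pixels are square), "cx", "cy" (the principal point, pixels), "rvec" (rotation vector, rad) and "tvec" (3), from world to camera coordinates, as OpenCV has them. Camera axes: x right, y down, z forward; pixel columns grow to the right and rows downward; lengths in mm; the calibration is good to about 2 mm. A picture is of the moment at which its call begins: read the wrist's pose just before it. camera_info takes no time and is no camera call; for the wrist camera it gives the pose at the moment of the call.
- workorder.finish_job(): hands the job in, once; it reports no verdict.
Trained networks look in the newest picture that a camera, given by its name, has taken for a name from the list of things; names that differ only in an ending like _2 or _b are one class to them, and where a whole thing is asked for, a point or a joint stands for the part that bears it (a point fixed in the world has none). Each returns a list of dicts, best first, with "conf" (0 to 1); they miss things now and then, are a little off and sometimes report something else, mostly with a low value. They report only what shows in the picture. A call takes as long as a camera call. They do not tell look-alikes from the thing itself.
- spotter.regions_of(camera, target): "pixels" (420x560 bool, what is visible of it) and "extent" ([centre column, centre row, width, height] in pixels, round what is visible of it).
The state is a dict: "time_s": time; "joints": joint angles; "dq": joint speeds; "tau": joint torques, N m; "eef_pos": TCP position; "ee_rot": TCP orientation; "force": force on the tool from outside, world axes, zero at the start; "wrist_torque": the same for the moment, N m; "grip_width": opening from 0.0 (shut) to 1.0 (fully open).
Only numpy, scipy, OpenCV 4.12 (cv2) and the standard library are available. Lean on these libraries where they do the work, as an engineer would, in place of code of your own. Each camera call takes 0.05 s, during which the arm holds its last target. There are 200 camera calls.

## Working session

There is one attempt and no reset: what is moved stays moved. The work goes in short steps, Python scripts to look and compute and a tool call to move; the robot and the scene stay as the last step left them, time stands still between calls to the robot, and variables do not carry over. Pictures are saved under pics/ and viewed, about 8 in all and at most 12, crops included, and the job is handed in when it is done.

Besides the shell and the picture viewer there is one more tool, called by a JSON object that holds its "method" and its "body". step_arm: Moves the arm, as the interface text tells. Its arguments: {"type":"object","properties":{"plan":{"type":"string"},"grip_force":{"type":"number"}},"required":["plan"]}

```bash
mkdir -p pics
cat > h.py <<'E'
import numpy as np,cv2
from rig import readout,cams,workorder,spotter,ctrl
def cap(n,f=None):
    i=cams.camera_info(n); p,d=cams.capture(n)
    if f: cv2.imwrite('pics/'+f,p[:,:,::-1])
    return p,d,i
def world(d,i):
    h,w=d.shape; f=h/2/np.tan(np.radians(i['vfov'])/2)
    v,u=np.mgrid[:h,:w]
    c=np.stack([(u-i['cx'])*d/f,(v-i['cy'])*d/f,d],-1)
    R=cv2.Rodrigues(np.array(i['rvec'],float))[0]
    W=(c-np.array(i['tvec']).ravel())@R
    W[d<=0]=np.nan
    return W
def proj(P,i,h=420):
    f=h/2/np.tan(np.radians(i['vfov'])/2)
    K=np.array([[f,0,i['cx']],[0,f,i['cy']],[0,0,1.]])
    return cv2.projectPoints(np.array(P,float).reshape(-1,1,3),np.array(i['rvec'],float),np.array(i['tvec'],float),K,None)[0].reshape(-1,2)
E
python3 - <<'E'
from h import *
for n in('scene','top'):
    p,d,i=cap(n,n+'1.png'); W=world(d,i); print(n,{k:np.round(v,2) for k,v in i.items()})
    np.savez(n+'.npz',W=W,p=p)
    for t in('guard','pin','pin_block','round_catch','square_catch','pull_post','button_top','glue','tub','tape','lath','sleeve','sanding_block','can'):
        for r in spotter.regions_of(n,t)[:3]:
            m=r['pixels']; q=W[m]; q=q[~np.isnan(q[:,0])]
            print(t,round(r['conf'],2),np.round(r['extent']),len(q), np.round(np.median(q,0)) if len(q) else '', np.round(np.percentile(q,98,axis=0)) if len(q) else '')
print(readout.sense())
E
```

```text
scene {'vfov': np.float64(50.62), 'cx': np.float64(276.1), 'cy': np.float64(219.83), 'rvec': array([ 1.98,  1.2 , -0.59]), 'tvec': array([-247.23, -172.25, 1518.04])}
guard 0.85 [338. 307. 211. 178.] 20528 [753.  35.  40.] [870. 223. 137.]
guard 0.63 [302. 259.  30.  31.] 656 [675.  -7. 141.] [691.  24. 179.]
pin 0.68 [174. 264.  12.  26.] 196 [ 496. -249.   89.] [ 501. -221.  117.]
pin 0.38 [356. 233.  27.  22.] 224 [675. 143. 162.] [682. 158. 180.]
pin_block 0.85 [215. 320.  38.  42.] 1274 [ 650. -209.   53.] [ 679. -166.   58.]
pin_block 0.82 [175. 281.  42.  34.] 954 [ 508. -252.   49.] [ 532. -206.   58.]
pin_block 0.8 [149. 256.  35.  34.] 1018 [ 385. -284.   49.] [ 411. -240.   58.]
round_catch 0.58 [301. 259.  41.  26.] 721 [674.  -7. 141.] [692.  26. 180.]
round_catch 0.47 [301. 250.  23.  17.] 226 [670.   4. 158.] [679.  64. 179.]
square_catch 0.8 [355. 237.  34.  34.] 665 [678. 131. 151.] [693. 163. 180.]
square_catch 0.64 [320. 257.  93.  71.] 728 [639.  61. 133.] [643. 185. 184.]
square_catch 0.62 [178. 281.  37.  38.] 1005 [ 507. -252.   49.] [ 532. -207.   58.]
pull_po
[... 2840 characters left out ...]
2.]
{'time_s': 1.5, 'joints': array([ 1.01556600e+00,  3.12895732e-01,  1.49769100e+00,  1.64039570e-05,
        1.33098057e+00, -2.23411745e-01]), 'dq': array([-4.54522727e-04, -4.42551181e-06,  1.46161602e-03, -5.30651224e-04,
        4.79723725e-04, -6.34458438e-04]), 'tau': array([ 6.10727307e-05, -4.12151206e+01, -2.59902781e+01, -1.84898140e-04,
        5.03395549e-04,  1.08332151e-05]), 'eef_pos': array([171.04697078, 496.37037134, 231.29975146]), 'ee_rot': array([-2.55973178e-06,  1.65151124e-01,  9.86268273e-01,  1.47515348e-05]), 'force': array([-0.12113296,  0.11205221, -0.28355104]), 'wrist_torque': array([-0.03176073,  0.00487534,  0.05098302]), 'grip_width': 0.9985796262616309}
```

Run:
```python
import cv2
a=cv2.imread('pics/scene1.png')[150:400,60:460]; cv2.imwrite('pics/s1c.png',cv2.resize(a,None,fx=2,fy=2,interpolation=cv2.INTER_CUBIC))
a=cv2.imread('pics/top1.png')[80:290,180:440]; cv2.imwrite('pics/t1c.png',cv2.resize(a,None,fx=2.8,fy=2.8,interpolation=cv2.INTER_CUBIC))
```

```text
(no output)
```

View pics/s1c.png

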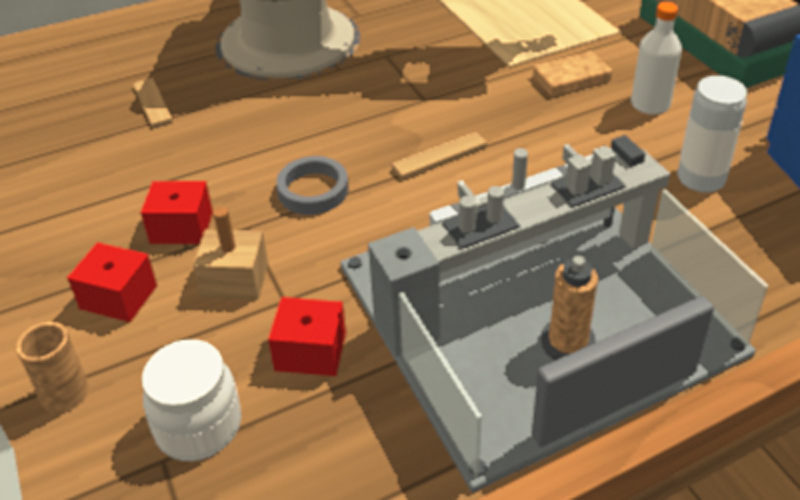

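View pics/t1c.png

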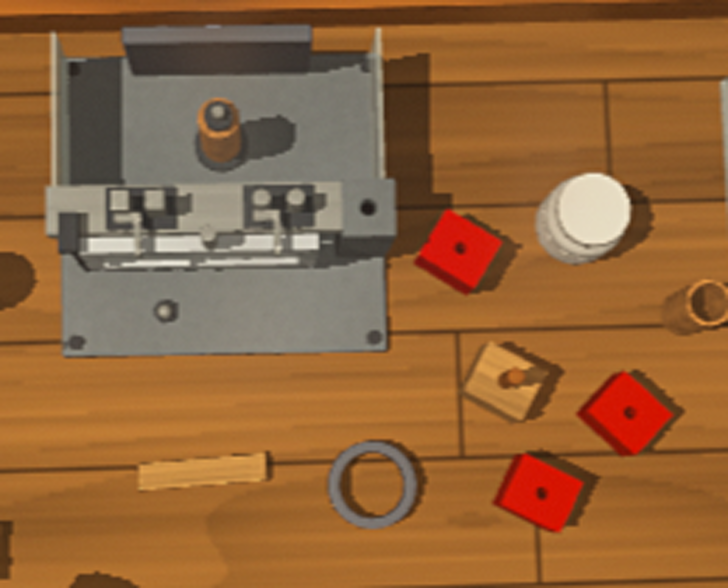

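Run:
```python
from h import *
for n in('scene','top'):
    W=np.load(n+'.npz')['W']
    def cl(lo,hi,box,name,mn=4):
        m=(W[...,2]>lo)&(W[...,2]<hi)&(W[...,0]>box[0])&(W[...,0]<box[1])&(W[...,1]>box[2])&(W[...,1]<box[3])
        k,l,s,c=cv2.connectedComponentsWithStats(m.astype(np.uint8),connectivity=4)
        for j in range(1,k):
            if s[j,4]>=mn:
                q=W[l==j]; print(n,name,s[j,4],np.round(c[j]),'med',np.round(np.median(q,0),1),'mid',np.round((np.percentile(q,2,axis=0)+np.percentile(q,98,axis=0))/2,1),'ext',np.round(np.ptp(q,axis=0)))
    cl(173,195,(600,760,-60,230),'tall')
    cl(105,130,(470,520,-270,-220),'pin')
    cl(48,63,(440,540,-300,-200),'block',50)
    cl(130,143,(560,760,-140,260),'bar',50)
```

```text
scene tall 64 [362. 226.] med [673.4 148.2 178.1] mid [671.4 149.1 177.2] ext [22. 21.  8.]
scene tall 52 [320. 228.] med [636.3  60.3 182.4] mid [634.9  61.9 180.2] ext [14. 14. 14.]
scene tall 68 [349. 231.] med [672.5 113.1 178.6] mid [670.7 114.5 177.1] ext [20. 19.  9.]
scene tall 49 [308. 246.] med [672.2   8.1 178.3] mid [671.    9.  177.8] ext [17. 16.  8.]
scene tall 52 [294. 251.] med [671.5 -25.5 178.5] mid [670.7 -25.1 177.3] ext [18. 17.  9.]
scene pin 54 [170. 256.] med [ 494.1 -248.   113.9] mid [ 490.9 -248.2  111.4] ext [20. 17. 13.]
scene block 546 [174. 275.] med [ 498.  -250.8   55.1] mid [ 493.3 -248.1   53.8] ext [84. 90. 15.]
scene bar 2730 [314. 257.] med [674.1  29.8 135.5] mid [662.3  46.9 136.1] ext [ 77. 359.  13.]
top tall 34 [286. 150.] med [668.7 -27.1 180. ] mid [669.7 -26.  178.8] ext [18. 14. 11.]
top tall 49 [223. 151.] med [670.8 146.7 179.4] mid [670.4 146.8 179.8] ext [20. 17. 12.]
top tall 49 [235. 151.] med [670.1 113.8 179.3] mid [669.7 113.6 179.7] ext [19. 17.  9.]
top tall 32 [274. 150.] med [668.2   7.3 179.6] mid [668.7   7.3 180. ] ext [15. 14. 10.]
top tall 31 [254. 164.] med [631.2  61.5 185.3] mid [632.8  60.6 182.9] ext [14. 14. 18.]
top pin 34 [364. 214.] med [ 490.7 -249.2  114.4] mid [ 491.  -249.3  113.7] ext [17. 17. 14.]
top block 412 [360. 216.] med [ 489.3 -247.1   55.6] mid [ 491.4 -249.6   55.7] ext [83. 88. 15.]
top bar 2024 [262. 156.] med [664.7  42.2 136.4] mid [661.1  48.  136.5] ext [ 73. 355.  13.]
top bar 74 [287. 166.] med [631.6 -30.4 136.1] mid [631.5 -30.4 136.2] ext [15. 37. 11.]
top bar 120 [217. 168.] med [632.4 169.5 136.2] mid [633.6 172.5 136.3] ext [16. 71. 13.]
```

```bash
cat >> h.py <<'E'
from scipy.spatial.transform import Rotation as Ro
def tool():
    s=readout.sense(); q=np.array(s['ee_rot']); return s,Ro.from_quat(np.r_[q[1:],q[0]]).as_matrix()
def go(P,yaw=None):
    # yaw: wanted world angle (deg) of tool y, mod 180
    s,R=tool(); d=R.T@(np.array(P,float)-s['eef_pos'])/10
    a=np.degrees(np.arctan2(R[1,1],R[0,1])); tw=None
    if yaw is not None: tw=-((yaw-a+90)%180-90)
    print('t',round(s['time_s'],2),'pos',np.round(s['eef_pos'],1),'yaw',round(a,1),'z',np.round(R[:,2],3),'F',np.round(s['force'],1),'w',round(s['grip_width'],3),'j6',round(s['joints'][5],2),'-> xyz cm',np.round(d,2),'twist',tw and round(tw,1))
E
python3 - <<'E'
from h import *
go([570,-110,320],90)
i=cams.camera_info('wrist'); R=cv2.Rodrigues(np.array(i['rvec'],float))[0]; print(-R.T@np.array(i['tvec']).ravel(),R[2],i['vfov'])
s,T=tool(); print(T.T@(-R.T@np.array(i['tvec']).ravel()-s['eef_pos']),T.T@R[2]); print(ctrl.hold_point_z)
E
```

```text
t 1.5 pos [171.  496.4 231.3] yaw 71.0 z [-0.  0. -1.] F [-0.1  0.1 -0.3] w 0.999 j6 -0.22 -> xyz cm [-57.47 -44.33  -8.87] twist -19.0
[ 97.74725983 521.07222225 373.79888563] [ 0.28633632 -0.09717528 -0.95318858] 62.224278734101794
[  77.34967979   -0.52020358 -142.49838149] [-0.30238265  0.00137749  0.95318562]
18.700000000000003
```

{"method": "step_arm", "body": {"plan": "0 0 -8.9 0 100;-10 -8 -8.9 -5 100;-15 -12 -8.9 -10 100;-19 -15 -8.9 -15 100;-23 -18 -8.9 -19 100;-27 -21 -8.9 -19 100;-31 -24 -8.9 -19 100;-35 -27 -8.9 -19 100;-39 -30 -8.9 -19 100;-44 -34 -8.9 -19 100"}}

```text
time_s: 2.5
eef_pos: [416.9, 121.1, 319.7]
ee_rot: [0.0, 0.0, 1.0, 0.0]
force: [0.3, 1.4, -0.1]
grip_width: 0.999
```

Run:
```python
from h import *
go([570,-110,320],90)
```

```text
t 2.5 pos [416.9 121.1 319.7] yaw 90.0 z [ 0.001  0.    -1.   ] F [ 0.3  1.4 -0.1] w 0.999 j6 -1.56 -> xyz cm [-1.532e+01 -2.311e+01 -2.000e-02] twist -0.0
```

{"method": "step_arm", "body": {"plan": "-4 -6 0 0 100;-8 -12 0 0 100;-12 -18 0 0 100;-15 -23 0 0 100;-15 -23 0 0 100;-15 -23 0 0 100;-15 -23 0 0 100"}}

```text
time_s: 3.2
eef_pos: [566.9, -109.8, 318.0]
ee_rot: [-0.001, 0.002, 1.0, 0.0]
force: [0.2, -0.1, -0.9]
grip_width: 1.005
```

Run:
```python
from h import *
go([491,-248.7,200],90)
p,d,i=cap('wrist','w1.png'); W=world(d,i); np.savez('w1.npz',W=W,p=p)
print(proj([[665,-107,135]],i))
for t in('button_top','round_catch','pull_post'):
    for r in spotter.regions_of('wrist',t)[:3]:
        q=W[r['pixels']]; print(t,r['conf'],np.round(r['extent']),np.round(np.nanmedian(q,0),1))
# housing top extents & hole
m=(abs(W[...,2]-135)<5)&(W[...,1]<-60)&(W[...,0]>600)
k,l,s,c=cv2.connectedComponentsWithStats(m.astype(np.uint8)); j=1+np.argmax(s[1:,4]); q=W[l==j]; print('housing',np.percentile(q,[1,50,99],axis=0).round(1))
m=(W[...,2]<131)&(W[...,2]>115)&(abs(W[...,0]-660)<30)&(abs(W[...,1]+107)<25)
q=W[m]; print(m.sum(),q.mean(0) if m.sum() else '')
```

```text
t 3.2 pos [ 566.9 -109.8  318. ] yaw 89.8 z [-0.002  0.    -1.   ] F [ 0.2 -0.1 -0.9] w 1.005 j6 -1.96 -> xyz cm [  7.52 -13.92  11.81] twist -0.2
[[285.61407406 275.27756218]]
button_top 0.44 [293. 273.  10.   2.] [ 667.6 -100.1  125.2]
round_catch 0.96 [399. 257.  31.  48.] [631.1  -6.4 157.8]
round_catch 0.57 [382. 270.  72.  76.] [659.6 -21.3 140.1]
round_catch 0.26 [518. 273.  82.  76.] [660.6 124.1 157.2]
pull_post 0.82 [467. 258.  40.  38.] [628.8  58.  173.1]
housing [[ 635.8 -127.3  130.9]
 [ 664.7  -93.8  135.1]
 [ 695.5  -60.7  136.7]]
419 [ 649.0764906  -103.00278564  124.07879079]
```

View pics/w1.png

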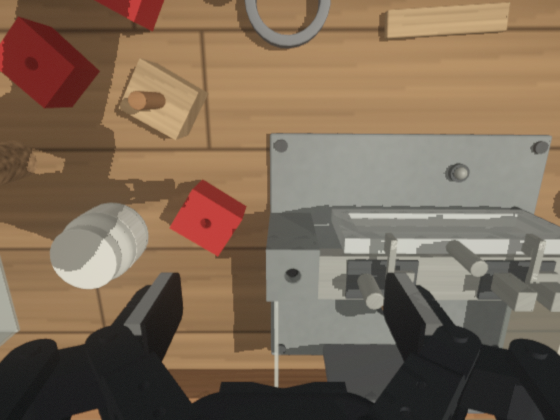

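Run:
```python
from h import *
z=np.load('w1.npz'); p=z['p'];W=z['W']; i=cams.camera_info('wrist')
g=p[260:290,280:308].mean(-1); print(g[::2,::2].astype(int))
m=(g<0.6*np.median(g)); k,l,s,c=cv2.connectedComponentsWithStats(m.astype(np.uint8)); j=1+np.argmax(s[1:,4]); print(s[j],c[j]+[280,260])
u,v=c[j]+[280,260]
f=210/np.tan(np.radians(i['vfov'])/2); R=cv2.Rodrigues(np.array(i['rvec'],float))[0]; o=-R.T@np.array(i['tvec']).ravel()
r=R.T@np.array([(u-i['cx'])/f,(v-i['cy'])/f,1]); print(o+r*(135-o[2])/r[2], o+r*(130-o[2])/r[2])
q=W[258:292,278:310]; q=q[(abs(q[...,2]-135)<3)]; print(q.min(0),q.max(0))
# yaw from the front plate edge: points on base plate z~12, near edge
m=(abs(W[...,2]-12)<4)&(W[...,0]>520)&(W[...,0]<620)&(W[...,1]>-100)&(W[...,1]<200); 
ys=[];xs=[]
for y in range(-90,190,20):
    mm=m&(abs(W[...,1]-y)<4); 
    if mm.sum()>10: ys.append(y);xs.append(np.percentile(W[mm][:,0],2))
print(np.round(xs),np.polyfit(ys,xs,1))
```

```text
[[141 140 140 142 142 143 144 144 144 146 145 145 146 145]
 [141 141 141 142 142 143 143 143 144 144 145 145 145 146]
 [141 141 142 142 142 143 142 143 143 143 144 145 146 146]
 [142 142 144 143 142 142 142 141 142 143 144 146 146 146]
 [143 143 143 142 136 117 106 112 131 142 144 144 146 145]
 [143 143 143 120  63  48  45  47  51 110 142 141 145 145]
 [142 142 135  65  45  45  46  45  39  68 124 144 144 144]
 [143 141 123  81  50  45  46  43  46  78 101 141 144 143]
 [142 141 119  97  80  56  49  55  80  85 100 141 143 145]
 [141 141 129  97  91  78  78  82  85  86 114 142 143 144]
 [141 141 139 110  89  87  80  82  87 106 136 145 144 145]
 [141 140 140 139 122 107  98 101 114 135 143 143 145 145]
 [140 141 140 140 140 138 136 137 140 142 143 142 143 143]
 [139 140 139 140 140 141 141 142 142 142 141 142 144 144]
 [140 140 140 141 141 141 141 141 142 143 143 143 144 144]]
[  6   9  13  13 118] [292.36440678 274.13559322]
[663.9443078 -95.7681855 135.       ] [666.62881799 -95.60344094 130.        ]
[ 644.32582049 -115.07575316  132.12298142] [684.44604765 -82.22368923 136.94496083]
[533. 533. 533. 533. 533. 533. 534. 535. 535. 535. 535. 535. 535. 535.] [1.01829546e-02 5.33684451e+02]
```

{"method": "step_arm", "body": {"plan": "2 -4 4 0 100;4 -8 8 0 100;6 -11 12 0 100;7.5 -13.9 15 0 100;7.5 -13.9 17 0 100;7.5 -13.9 17 0 100;7.5 -13.9 17 0 100"}}

```text
time_s: 4.1
eef_pos: [491.7, -245.1, 150.8]
ee_rot: [0.001, -0.0, 1.0, -0.0]
force: [-0.0, 0.0, 0.9]
grip_width: 1.0
```

Run:
```python
from h import *
p,d,i=cap('wrist'); W=world(d,i)
m=(W[...,2]>100)&(W[...,2]<122)&(abs(W[...,0]-491)<30)&(abs(W[...,1]+249)<30)
q=W[m];print(m.sum(),np.median(q,0),(np.percentile(q,[3,97],axis=0)))
go([491,-249,73],90)
```

```text
938 [ 487.31536503 -248.53308878  114.5758352 ] [[ 481.31182757 -256.26728394  102.04838107]
 [ 496.80029405 -240.76584899  115.99153272]]
t 4.15 pos [ 492.2 -245.2  151.6] yaw 90.1 z [ 0.003 -0.002 -1.   ] F [ 0.9 -0.2 -0.1] w 0.996 j6 -2.25 -> xyz cm [ 0.14 -0.37  7.86] twist 0.1
```

{"method": "step_arm", "body": {"plan": "0.2 0 2.5 0 100;0.2 0 5 0 100;0.2 0 7.5 0 100;0.2 0 7.5 0 100;0.2 0 7.5 0 0;0.2 0 7.5 0 0;0.2 0 7.5 0 0;0.2 0 7.5 0 0;0.2 0 7.5 0 0", "grip_force": 30}}

```text
time_s: 5.05
eef_pos: [489.2, -246.1, 74.9]
ee_rot: [0.0, 0.0, 1.0, -0.0]
force: [-0.2, 0.1, -0.5]
grip_width: 0.203
```

Run:
```python
from h import *
go([491,-249,150],90)
```

```text
t 5.05 pos [ 489.2 -246.1   74.9] yaw 90.0 z [ 0.001 -0.001 -1.   ] F [-0.2  0.1 -0.5] w 0.203 j6 -2.25 -> xyz cm [-0.18 -0.3  -7.51] twist -0.0
```

{"method": "step_arm", "body": {"plan": "0 0 -4 0 0;0 0 -8 0 0;0 0 -12 0 0;-3 3 -16 0 0;-6.5 6 -16 0 0;-10 9 -16 0 0;-14 12 -16 0 0;-17.6 15.1 -16 0 0;-17.6 15.1 -16 0 0;-17.6 15.1 -16 0 0"}}

```text
time_s: 6.05
eef_pos: [665.2, -94.4, 233.6]
ee_rot: [-0.001, -0.001, 1.0, 0.0]
force: [0.2, -1.0, -0.4]
grip_width: 0.202
```

{"method": "step_arm", "body": {"plan": "0 0 0 0 0;0 0 0 0 0;0 0 0 0 0"}}

```text
time_s: 6.35
eef_pos: [664.6, -95.9, 235.0]
ee_rot: [0.0, 0.001, 1.0, -0.0]
force: [-0.0, -0.6, -0.4]
grip_width: 0.199
```

Run:
```python
from h import *
go([665.3,-95.5,200],90)
p,d,i=cap('wrist','w2.png'); W=world(d,i); np.savez('w2.npz',W=W,p=p)
s,_=tool(); t=s['eef_pos']
print(proj([t-[0,0,65],[665.3,-95.5,135]],i))
a=cv2.imread('pics/w2.png'); cv2.imwrite('pics/w2c.png',cv2.resize(a[170:420,150:450],None,fx=2.6,fy=2.4))
```

```text
t 6.35 pos [664.6 -95.9 235. ] yaw 89.9 z [ 0.001 -0.    -1.   ] F [-0.  -0.6 -0.4] w 0.199 j6 -1.89 -> xyz cm [-0.06  0.04  3.5 ] twist -0.1
[[283.27892351 226.49017451]
 [283.44574564 210.51761689]]
```

View pics/w2c.png

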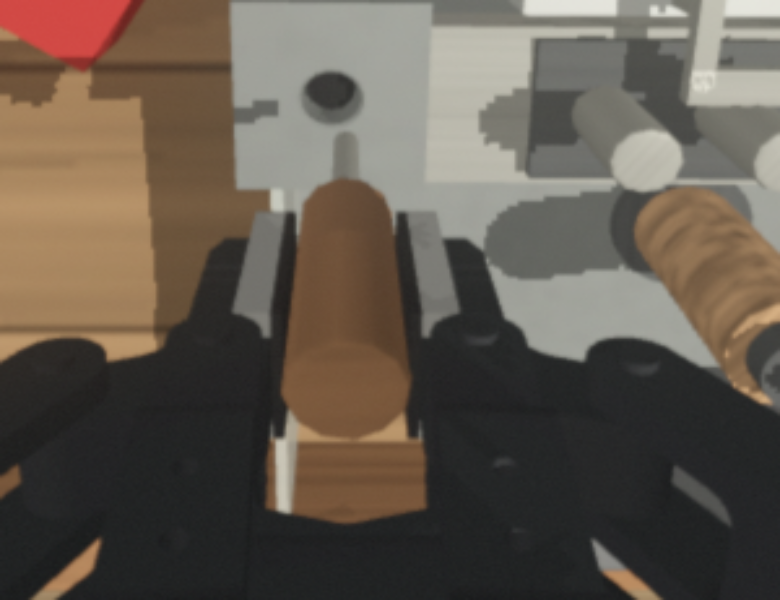

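{"method": "step_arm", "body": {"plan": "-0.1 -0.35 0 0 0;-0.1 -0.35 1.5 0 0;-0.1 -0.35 3 0 0;-0.1 -0.35 4 0 0;-0.1 -0.35 4.6 0 0;-0.1 -0.35 4.6 0 0;-0.1 -0.35 4.6 0 0"}}

```text
time_s: 7.1
eef_pos: [666.2, -98.6, 189.2]
ee_rot: [0.0, 0.0, 1.0, -0.0]
force: [-2.2, -0.1, 0.8]
grip_width: 0.2
```

{"method": "step_arm", "body": {"plan": "0 0 0.2 0 0;0 0 0.4 0 0;0 0 0.4 0 0;0 0 0.4 0 0"}}

```text
time_s: 7.5
eef_pos: [666.3, -98.6, 184.8]
ee_rot: [0.0, 0.0, 1.0, -0.0]
force: [-0.2, -0.7, 2.8]
grip_width: 0.197
```

{"method": "step_arm", "body": {"plan": "0 0 0.1 0 0;0 0 0.15 0 0;0 0 0.15 0 0;0 0 0.15 0 0"}}

```text
time_s: 7.9
eef_pos: [666.5, -98.6, 184.4]
ee_rot: [0.001, 0.0, 1.0, -0.0]
force: [-1.9, 0.1, 9.0]
grip_width: 0.197
```

{"method": "step_arm", "body": {"plan": "0 0 -2.5 0 0;0 0 -5.2 0 0;0 0 -7 0 0;3 -3 -7 0 0;6 -6 -7 0 0;10 -9 -6 0 0;13 -12 -4 0 0;17.7 -14.9 -1 0 0;17.7 -14.9 2.5 0 0;17.7 -14.9 3.5 0 0"}}

```text
time_s: 8.9
eef_pos: [486.5, -247.1, 144.4]
ee_rot: [-0.003, 0.001, 1.0, 0.002]
force: [0.7, -0.1, -1.3]
grip_width: 0.197
```

{"method": "step_arm", "body": {"plan": "0 0 0 0 0;0 0 0 0 0;0 0 0 0 0;0 0 0 0 0"}}

```text
time_s: 9.3
eef_pos: [490.0, -247.3, 149.0]
ee_rot: [0.001, -0.0, 1.0, -0.001]
force: [0.0, 0.2, -0.5]
grip_width: 0.201
```

Run:
```python
from h import *
go([490,-248,75],90)
p,d,i=cap('wrist','w3.png'); W=world(d,i); np.savez('w3.npz',W=W,p=p)
s,_=tool(); t=s['eef_pos']
print(proj([t-[0,0,65],[t[0],t[1],55]],i))
m=(abs(W[...,2]-55)<4)&(abs(W[...,0]-490)<70)&(abs(W[...,1]+248)<60)
print(np.percentile(W[m],[1,99],axis=0))
c=cv2.resize(p[130:330,180:390][:,:,::-1],None,fx=3.6,fy=3,interpolation=cv2.INTER_CUBIC); cv2.imwrite('pics/w3c.png',c)
```

```text
t 9.3 pos [ 490.  -247.3  149. ] yaw 90.0 z [ 0.002 -0.001 -1.   ] F [ 0.   0.2 -0.5] w 0.201 j6 -2.25 -> xyz cm [ 0.01 -0.06  7.4 ] twist 0.0
[[283.06175286 225.79225217]
 [283.01408603 211.72598276]]
[[ 451.36692873 -288.13991152   53.05733474]
 [ 521.1575975  -208.58990487   56.49181838]]
```

View pics/w3c.png

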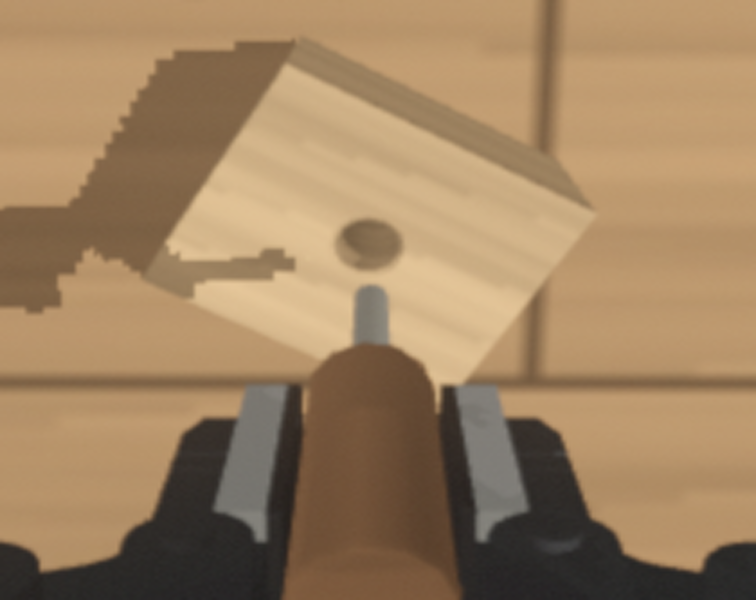

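{"method": "step_arm", "body": {"plan": "0 -0.05 2 0 0;0 -0.05 4 0 0;0 -0.05 6 0 0;0 -0.05 7.2 0 0;0 -0.05 7.35 0 0;0 -0.05 7.4 0 0;0 -0.05 7.4 0 0;0 -0.05 7.4 0 0"}}

```text
time_s: 10.15
eef_pos: [489.3, -248.1, 74.3]
ee_rot: [0.0, 0.0, 1.0, -0.0]
force: [0.3, -0.0, 0.1]
grip_width: 0.197
```

{"method": "step_arm", "body": {"plan": "0 0 0 0 60;0 0 0 0 100;0 0 0 0 100;0 0 0 0 100;0 0 0 0 100;0 0 -3 0 100;0 0 -6 0 100;0 0 -10 0 100;0 0 -14 0 100;0 0 -18 0 100"}}

```text
time_s: 11.15
eef_pos: [488.8, -247.7, 255.6]
ee_rot: [0.0, 0.0, 1.0, -0.0]
force: [-0.3, -0.6, -0.4]
grip_width: 1.0
```

Run:
```python
from h import *
p,d,i=cap('wrist','w4.png'); W=world(d,i)
m=(W[...,2]>100)&(W[...,2]<135)&(abs(W[...,0]-491)<40)&(abs(W[...,1]+249)<40)
q=W[m];print(m.sum(),(np.percentile(q,[3,50,97],axis=0).round(1)))
go([670.5,-9,260],90)
```

```text
394 [[ 481.6 -256.   102.3]
 [ 488.2 -248.4  114.7]
 [ 496.9 -240.8  116.1]]
t 11.2 pos [ 490.5 -249.   262.5] yaw 90.0 z [ 0.008 -0.007 -1.   ] F [-0.  -0.8  5.9] w 0.999 j6 -2.25 -> xyz cm [-18.    24.     0.24] twist -0.0
```

{"method": "step_arm", "body": {"plan": "-3 4 0 0 75;-6 8 0 0 75;-9 12 0 0 75;-12 16 0 0 75;-15 20 0 0 75;-18 24 0 0 75;-18 24 0 0 75;-18 24 0 0 75;-18 24 0 0 75;-18 24 0 0 75"}}

```text
time_s: 12.2
eef_pos: [668.7, -9.2, 254.3]
ee_rot: [0.0, 0.001, 1.0, -0.0]
force: [-0.4, 0.4, 0.9]
grip_width: 0.751
```

Run:
```python
from h import *
go([670.5,-9,148],90)
p,d,i=cap('wrist','w5.png'); W=world(d,i)
m=(W[...,2]>172)&(W[...,2]<190)&(abs(W[...,0]-665)<45)&(W[...,1]>-60)&(W[...,1]<200)
k,l,s,c=cv2.connectedComponentsWithStats(m.astype(np.uint8),connectivity=4)
for j in range(1,k):
    if s[j,4]>20: q=W[l==j]; print(s[j,4],c[j].round(),np.percentile(q,[3,50,97],axis=0).round(1).tolist())
```

```text
t 12.2 pos [668.7  -9.2 254.3] yaw 89.9 z [ 0. -0. -1.] F [-0.4  0.4  0.9] w 0.751 j6 -1.76 -> xyz cm [-0.17  0.02 10.63] twist -0.1
638 [396. 167.] [[625.1, 54.7, 173.7], [631.5, 60.6, 184.7], [638.9, 68.4, 186.2]]
575 [260. 219.] [[660.2, -32.4, 173.2], [667.2, -24.9, 178.7], [675.6, -17.2, 180.1]]
952 [467. 220.] [[659.9, 105.7, 172.7], [668.5, 113.0, 178.9], [678.6, 122.8, 180.3]]
1008 [517. 221.] [[660.2, 139.6, 172.9], [669.1, 146.7, 178.9], [679.4, 156.6, 180.4]]
572 [310. 219.] [[660.5, 1.0, 173.8], [667.5, 8.7, 178.8], [675.9, 16.3, 180.0]]
```

View pics/w5.png

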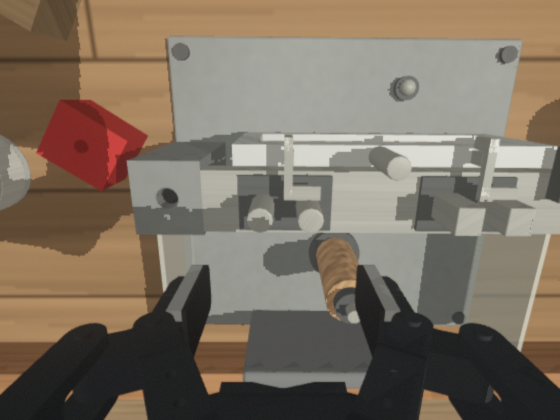

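{"method": "step_arm", "body": {"plan": "0 0.1 3 0 75;0 0.1 6 0 75;0 0.1 8 0 75;0 0.1 9.5 0 75;0 0.1 10.6 0 75;0 0.1 10.6 0 75;0 0.1 10.6 0 75;0 0.1 10.6 0 75"}}

```text
time_s: 13.05
eef_pos: [669.5, -7.2, 149.1]
ee_rot: [0.001, 0.0, 1.0, -0.0]
force: [-0.2, -0.7, -0.3]
grip_width: 0.751
```

{"method": "step_arm", "body": {"plan": "0 0 0 0 35;0 0 0 0 0;0 0 0 0 0;0 0 0 0 0;0 0 0 0 0;0 0 0 0 0", "grip_force": 40}}

```text
time_s: 13.65
eef_pos: [669.7, -7.8, 149.8]
ee_rot: [0.001, 0.0, 1.0, -0.001]
force: [-2.1, -3.6, 9.4]
grip_width: 0.368
```

{"method": "step_arm", "body": {"plan": "0 0 0 0 0;0 0 0 0 0;0 0 0 0 60;0 0 0 0 75;0 0 0 0 75;0 0 0 0 75;0 0 -3 0 75;0 0 -6 0 75;0 0 -9 0 75;0 0 -11 0 75"}}

```text
time_s: 14.65
eef_pos: [669.4, -6.9, 260.3]
ee_rot: [0.001, 0.0, 1.0, -0.0]
force: [0.9, -0.2, -0.4]
grip_width: 0.744
```

{"method": "step_arm", "body": {"plan": "0 4 0 0 75;0 8 0 0 75;0 12 0 0 75;0 13.8 0 0 75;0 13.8 0 0 75;0 13.8 0 0 75;0 13.8 0 0 75"}}

```text
time_s: 15.35
eef_pos: [669.4, 129.4, 257.9]
ee_rot: [-0.0, 0.001, 1.0, -0.0]
force: [-0.3, -0.5, 0.0]
grip_width: 0.748
```

Run:
```python
from h import *
go([669.5,130.3,148],90)
p,d,i=cap('wrist','w6.png'); W=world(d,i)
m=(W[...,2]>174)&(W[...,2]<190)&(abs(W[...,0]-665)<45)&(W[...,1]>-60)&(W[...,1]<200)
k,l,s,c=cv2.connectedComponentsWithStats(m.astype(np.uint8),connectivity=4)
for j in range(1,k):
    if s[j,4]>20: q=W[l==j]; print(s[j,4],c[j].round(),np.percentile(q,[3,50,97],axis=0).round(1).tolist())
```

```text
t 15.35 pos [669.4 129.4 257.9] yaw 89.9 z [-0. -0. -1.] F [-0.3 -0.5  0. ] w 0.748 j6 -1.55 -> xyz cm [-1.000e-02  9.000e-02  1.099e+01] twist -0.1
584 [178. 165.] [[625.2, 56.3, 175.9], [631.7, 63.8, 184.6], [638.9, 70.0, 186.0]]
1102 [ 81. 217.] [[660.5, -22.0, 175.1], [667.8, -6.4, 178.5], [676.0, 8.2, 179.9]]
791 [262. 219.] [[660.0, 106.8, 176.0], [669.0, 115.2, 178.8], [678.9, 123.9, 180.2]]
776 [312. 219.] [[660.2, 140.3, 176.3], [669.1, 148.9, 179.0], [679.1, 157.2, 180.3]]
```

{"method": "step_arm", "body": {"plan": "0 0.2 3 0 75;0 0.2 6 0 75;0 0.2 8 0 75;0 0.2 9.5 0 75;0 0.2 10.7 0 75;0 0.2 10.7 0 75;0 0.2 10.7 0 75;0 0.2 10.7 0 75"}}

```text
time_s: 16.2
eef_pos: [669.6, 132.9, 152.1]
ee_rot: [0.001, 0.0, 1.0, 0.0]
force: [1.0, -0.0, 0.6]
grip_width: 0.751
```

{"method": "step_arm", "body": {"plan": "0 0 0 0 35;0 0 0 0 0;0 0 0 0 0;0 0 0 0 0;0 0 0 0 0;0 0 0 0 0;0 0 0 0 0;0 0 0 0 0"}}

```text
time_s: 17.0
eef_pos: [669.7, 132.2, 152.7]
ee_rot: [0.001, 0.001, 1.0, -0.0]
force: [-2.8, -5.5, 8.2]
grip_width: 0.378
```

{"method": "step_arm", "body": {"plan": "0 0 0 0 60;0 0 0 0 75;0 0 0 0 75;0 0 0 0 75;0 0 -3 0 75;0 0 -6 0 75;0 0 -9 0 75;0 0 -9 0 75;0 0 -9 0 75"}}

```text
time_s: 17.9
eef_pos: [669.2, 133.2, 241.0]
ee_rot: [0.0, 0.0, 1.0, 0.0]
force: [-0.1, -0.3, -0.9]
grip_width: 0.75
```

Run:
```python
from h import *
p,d,i=cap('wrist','w7.png'); W=world(d,i)
m=(W[...,2]>174)&(W[...,2]<192)&(abs(W[...,0]-660)<50)&(W[...,1]>-60)&(W[...,1]<200)
k,l,s,c=cv2.connectedComponentsWithStats(m.astype(np.uint8),connectivity=4)
for j in range(1,k):
    if s[j,4]>20: q=W[l==j]; print(s[j,4],c[j].round(),np.percentile(q,[3,50,97],axis=0).round(1).tolist())
go([632,61,240],90)
```

```text
693 [164. 171.] [[625.1, 56.2, 175.6], [631.6, 63.9, 184.6], [638.9, 70.0, 186.0]]
1281 [ 61. 226.] [[660.5, -21.7, 174.8], [667.7, -6.3, 178.6], [675.8, 8.2, 179.9]]
1680 [281. 228.] [[660.0, 116.2, 176.1], [668.8, 131.9, 178.9], [679.0, 147.8, 180.1]]
t 17.95 pos [668.9 133.1 239.9] yaw 90.0 z [-0.002  0.    -1.   ] F [ 0.3 -0.1  0.4] w 0.751 j6 -1.55 -> xyz cm [ 3.69 -7.21 -0.  ] twist -0.0
```

{"method": "step_arm", "body": {"plan": "2 -4 0 0 60;3.7 -7.1 0 0 60;3.7 -7.1 0 0 60;3.7 -7.1 3 0 60;3.7 -7.1 6 0 60;3.7 -7.1 8 0 60;3.7 -7.1 9 0 60;3.7 -7.1 9 0 60;3.7 -7.1 9 0 60"}}

```text
time_s: 18.85
eef_pos: [632.5, 62.2, 151.6]
ee_rot: [0.001, -0.0, 1.0, -0.0]
force: [-0.8, -0.7, 0.3]
grip_width: 0.599
```

{"method": "step_arm", "body": {"plan": "0 0 0 0 0;0 0 0 0 0;0 0 0 0 0;0 0 0 0 0;0 0 0 0 0;0 0 0 0 0", "grip_force": 80}}

```text
time_s: 19.45
eef_pos: [632.5, 62.5, 151.9]
ee_rot: [0.001, -0.0, 1.0, 0.0]
force: [0.2, 3.8, 6.2]
grip_width: 0.165
```

Run:
```python
from h import *
s,R=tool(); t=s['eef_pos']; go([t[0],t[1],t[2]])
for a in np.arange(0.1,1.46,0.1): print(round(a,2),np.round(np.array([140*np.sin(a),140*(1-np.cos(a))])/10,2))
```

```text
t 19.45 pos [632.5  62.5 151.9] yaw 90.0 z [ 0.002  0.001 -1.   ] F [0.2 3.8 6.2] w 0.165 j6 -1.66 -> xyz cm [0. 0. 0.] twist None
0.1 [1.4  0.07]
0.2 [2.78 0.28]
0.3 [4.14 0.63]
0.4 [5.45 1.11]
0.5 [6.71 1.71]
0.6 [7.9  2.45]
0.7 [9.02 3.29]
0.8 [10.04  4.25]
0.9 [10.97  5.3 ]
1.0 [11.78  6.44]
1.1 [12.48  7.65]
1.2 [13.05  8.93]
1.3 [13.49 10.26]
1.4 [13.8  11.62]
```

{"method": "step_arm", "body": {"plan": "0.7 0.02 0 0 0;1.4 0.07 0 0 0;2.1 0.16 0 0 0;2.8 0.28 0 0 0;3.5 0.44 0 0 0;4.1 0.63 0 0 0;4.8 0.85 0 0 0;5.45 1.1 0 0 0;5.45 1.1 0 0 0"}}

```text
time_s: 20.35
eef_pos: [577.9, 73.9, 151.9]
ee_rot: [0.002, -0.0, 1.0, 0.0]
force: [3.5, 5.2, 4.5]
grip_width: 0.16
```

{"method": "step_arm", "body": {"plan": "0.65 0.3 0 0 0;1.26 0.61 0 0 0;1.9 0.95 0 0 0;2.45 1.35 0 0 0;3 1.75 0 0 0;3.57 2.2 0 0 0;4.1 2.65 0 0 0;4.6 3.15 0 0 0;5.1 3.65 0 0 0;5.1 3.65 0 0 0"}}

```text
time_s: 21.35
eef_pos: [527.9, 110.4, 151.9]
ee_rot: [0.003, -0.0, 1.0, 0.0]
force: [8.2, 4.5, 2.7]
grip_width: 0.17
```

{"method": "step_arm", "body": {"plan": "0.42 0.55 0 0 0;0.85 1.1 0 0 0;1.23 1.7 0 0 0;1.6 2.3 0 0 0;1.93 2.9 0 0 0;2.25 3.55 0 0 0;2.5 4.2 0 0 0;2.72 4.85 0 0 0;2.94 5.5 0 0 0;3.1 6.2 0 0 0"}}

```text
time_s: 22.35
eef_pos: [497.1, 171.2, 151.9]
ee_rot: [0.002, 0.0, 1.0, -0.0]
force: [5.6, -1.7, 3.7]
grip_width: 0.161
```

{"method": "step_arm", "body": {"plan": "0.1 0.4 0 0 0;0.15 0.7 0 0 0;0.15 0.7 0 0 0;0.15 0.7 0 0 0;0.15 0.7 0 0 0;0.15 0.7 0 0 0"}}

```text
time_s: 22.95
eef_pos: [495.7, 177.9, 151.9]
ee_rot: [0.002, 0.0, 1.0, -0.0]
force: [4.9, -1.8, 4.7]
grip_width: 0.163
```

Run:
```python
from h import *
s,R=tool(); t=s['eef_pos']; go(t)
print('angle',np.arctan2(632.5-t[0],202.5-t[1]))
p,d,i=cap('scene','s9.png'); W=world(d,i)
a=cv2.imread('pics/s9.png')[150:400,60:460]; cv2.imwrite('pics/s9c.png',cv2.resize(a,None,fx=2,fy=2,interpolation=cv2.INTER_CUBIC))
W0=np.load('scene.npz')['W']
for t in('pin','tape','tub','sleeve','can','glue','sanding_block','lath'):
    for r in spotter.regions_of('scene',t)[:1]: print(t,round(r['conf'],2),np.round(r['extent']),np.round(np.nanmedian(W[r['pixels']],0)))
```

```text
t 22.95 pos [495.7 177.9 151.9] yaw 90.0 z [ 0.005 -0.001 -1.   ] F [ 4.9 -1.8  4.7] w 0.163 j6 -1.45 -> xyz cm [0. 0. 0.] twist None
angle 1.3931619514499327
pin 0.54 [171. 263.  12.  27.] [ 497. -249.   91.]
tape 0.63 [173. 263.  12.  26.] [ 496. -248.   90.]
tub 0.59 [332. 207.  70.  61.] [496. 174. 101.]
can 0.8 [416. 217.  35.  58.] [627. 362.  98.]
glue 0.73 [388. 179.  24.  57.] [454. 414.  84.]
sanding_block 0.57 [350. 189.  33.  24.] [347. 366.  21.]
lath 0.7 [281. 228.  45.  23.] [409.  75.  12.]
```

View pics/s9c.png

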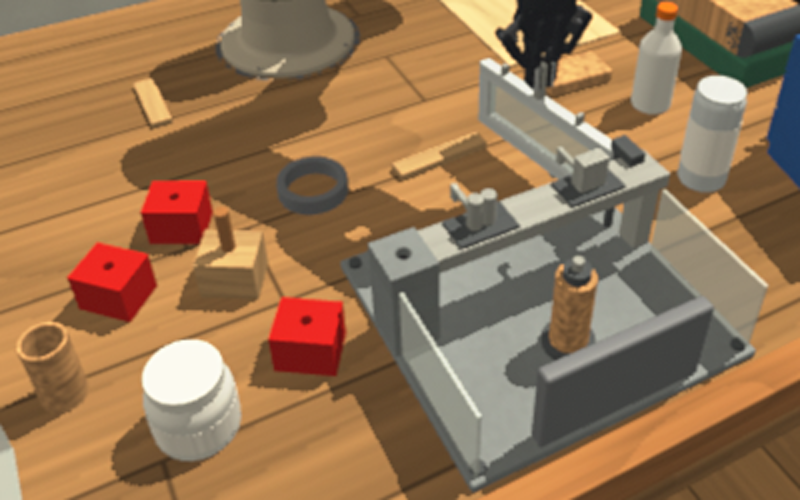

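The gate stands wide open, held by the post at crop (540,80). Both catches are squeezed, the pin stands in the wooden block at (225,235), and the bystanders have not moved.

```bash
python3 -c "
from h import *
print(workorder.finish_job()); s,_=tool(); print(s['eef_pos'],s['force'],s['grip_width'])"
```

```text
the job is handed in; nothing more can be done
None
the job is handed in; nothing more can be done
```

The job is handed in with the gate still held open by its post. The hand-in gave no verdict, so the results below are from my own last checks.

- **Button:** I pressed it with the release pin until the push reached about 9 N. Full travel needs 3.75 N, so it was at its stop. I could not read the button's travel directly.
- **Pin:** It stands back in the wooden block, let go. Its handle top measured about 115 mm high, which means fully seated. The red blocks were left alone.
- **Catches:** I squeezed the round one first, then the square one. Each pair of ears afterwards measured about 30–34 mm over the outer faces, which is fully closed. The ear travel itself is not readable.
- **Gate:** I swung it past the detent to about 1.39 rad, worked out from the gripper position. It is held at an 80 N grip setting, and the arm was steady.
- **Bystanders:** In the last scene picture all seven look to be where they started. The networks confirmed the can, glue and lath closely. The sanding block, partly hidden by the gripper, read about 15 mm off. For the tape and tub they picked other things, and they did not find the sleeve, so those three I judged by eye.

The first wrist estimate of the button's hole was about 4 mm off sideways. A closer look corrected it before I pressed.

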